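Close a post binder: divider, second card pad, snap cap

ROBOT

A 6-joint arm with a two-finger parallel gripper is mounted at the origin on a cart in front of the work surface, level with it; the furniture and walls round the work are solid. World frame = base frame: x ahead of the robot, y to its left, z up, the work surface at z = 0. Lengths are in m, angles in rad, forces in N, time in s.
With the tool pointing down it reaches from about 0.35 to 0.85 m from the base axis. Payload 8.1 kg.
Tool frame: the origin (TCP) lies at the centre of the arm's flange, where the gripper is bolted on; the fingertips stand 186 mm ahead of it and the grasp point (between the pads) lies 167 mm ahead of it (robot.grasp_offset is the distance from the TCP to the grasp point, in m); z points along the fingers, y is the line along which they close (so a half turn about z gives the same grasp; the last joint's range is limited). The gripper opens to 93 mm and grips with 3 to 60 N. Pads are 15 mm wide; open, the fingers measure 128 mm over their backs; the gripper's body (75 mm by 188 mm) begins 65 mm behind the grasp point.
Start: joints at [-1.343, 0.13, 1.488, -0, 1.523, -0.085], TCP at [0.185, -0.571, 0.405] pointing down, gripper open.
Joint ranges: [-2.96, 2.96], [-0.89, 2.26], [0.02, 2.5], [-1.34, 4.48], [0, 2.73], [-2.66, 2.66]. Speed limits (rad/s): [2.39, 2.39, 2.79, 3.14, 3.14, 3.14].

INTERFACE

Orientations are given as a rotation vector (axis times angle).
In Python, from plant import robot gives the robot as it stands.
- The arm moves only by the tool drive_tool, never from a script. Its argument "moves" is one flat list of numbers, 7 for each row, row after row: the finger opening in mm, from 0 to 93, then the shift along the tool's x, y, z in mm, then the turn, a rotation vector about the tool's x, y, z in degrees. A call has 1 to 8 rows; each row shifts and turns the commanded pose from where the row before left it, along the tool's axes as they then stand; what a row does not reach is not made up. A row lasts 1/10 s, in which the tool goes at most 50 mm and 8.59 degrees, less where a joint would pass 70% of its speed; a pose out of reach is approached as far as the arm can. A call is refused whole if a number of a shift passes 50 or a number of a turn 8.59, either way. A call with a gripper value outside its range is refused whole. The fingers move at their own pace and stop on an object; "grip_force" is the grip in N (left out, the last holds). Time passes only in rows, so rows that do not move let the fingers close. It gives the time, the measured TCP pose, the force, the opening and the grip force at its end, in the units of the state.
- robot.read_state(): the state, without advancing time (a new reading comes with each control period).
- robot.read_camera(name): name is "scene" or "top" or "wrist"; returns a dict with "color" (420x560x3 uint8, red, green, blue), "depth" (420x560 float32, m along the optical axis (not along the pixel's ray), 0 where there is no reading), "mtx" (3x3 intrinsics, pixels), "R" (3x3) and "t" (3): a world point X has camera coordinates R X + t. Camera axes: x right, y down, z forward; pixel columns grow to the right and rows downward; lengths in m; the calibration is good to about 2 mm. A picture is of the moment at which its call begins.
- robot.close_job(): hands the job in; it is judged then, once.
The state is a dict: "t": time; "q": joint angles; "dq": joint speeds; "joint_torque": joint torques, N m; "tool_pos": TCP position; "orientation": TCP orientation; "force": force on the tool from outside, world axes, zero at the start; "wrist_torque": the same for the moment, N m; "opening": finger opening in m; "gripper_force": force on a finger pad.
Only numpy, scipy, OpenCV 4.12 (cv2) and the standard library are available. Lean on these libraries where they do the work, as an engineer would, in place of code of your own. Each camera call takes 0.05 s, during which the arm holds its last target. There are 200 camera calls.

TASK

The post binder on the desk already carries one pad of punched cards: put the divider board over the post so that it lies flat and in line on that pad, then the second card pad over the post in the same way, flat on the divider. Then set the snap cap on the post and press it straight down; it clicks over the spring balls before it is fully home, so keep pressing until its flange is flush on the top card. Finish with the gripper still on the cap, bearing down firmly and not letting go, and leave the eraser, sharpener, binder clip and memory stick where they are.

Things in the scene. Friction and masses are not known exactly. Their poses are not given: they have to be found in the camera images.
- binder: Post binder, does not move: a dark steel plate 150 x 88 mm, top 8 mm above the desk, with an upright post at x = +36 mm, y = 0. Origin: middle of the plate at desk level; x along the plate towards its post end, z up. Stacking heights above the desk (undersides): first pad 8 mm, divider 22 mm, second pad 27 mm, cap 41 mm.
- post_top (a point): Tip of the aluminium post, on its axis, 60 mm above the desk; axes as the binder's. The post is 16 mm across up to 35 mm above the desk, then a neck 9 to 11 mm across with a round tip. Four spring-loaded steel balls stand out of the neck, centres 50.5 mm above the desk; they reach 8 mm from the axis and give way inwards.
- lower_pad: First pad of white punched cards, already on the binder in line with it (same x), 120 mm long (x), 62 mm wide (y), 14 mm thick. Origin: centre of its underside; hole as in the second pad.
- upper_pad: Second pad of white punched cards, lying on the desk: a rigid glued block, about 90 g, 120 mm long (x), 62 mm wide (y), 14 mm thick, a grey binding strip along its +x end. Origin: centre of its underside. Round 21 mm hole right through at x = +36 mm, y = 0. Grip it across the 62 mm at the middle. On the binder its x points as the binder's x.
- divider: Stiff brown board lying on the desk, about 35 g, 120 mm long (x), 62 mm wide (y), 5 mm thick, with an index tab 24 mm wide on its -x end. Origin: centre of its underside, tab left out. Round 21 mm hole with a white ring at x = +36 mm, y = 0. Grip it by its edges across the 62 mm at the middle, tips close to the desk. On the binder its x points as the binder's x.
- upper_pad_hole (a point): Centre of the hole in the second pad, at its underside; axes as the pad's.
- divider_hole (a point): Centre of the hole in the divider, at its underside; axes as the divider's.
- cap: Snap cap standing upright on the desk: grey ribbed knob, 31 mm across, 38 mm high, 30 g, foot flange 38 mm wide. Origin: centre of its underside, z up. Hollow to 22 mm; its 12 mm lip opening meets the balls at 52 mm (underside above desk). The push peaks at 13 N near 50 mm; from 48 to 44 mm the balls snap out and draw it down (the click); home, at a hard stop, at 41 mm on the full stack.
- eraser: Bystander: blue and white eraser 22 x 54 x 12 mm, origin at the centre of its underside.
- sharpener: Bystander: metal pencil sharpener 15 x 26 x 14 mm, origin at the centre of its underside.
- spare_clip: Bystander: black binder clip 26 x 34 x 20 mm, origin at the centre of its underside.
- usb_stick: Bystander: black memory stick 17 x 56 x 9 mm, origin at the centre of its underside.
Things that resemble listed ones, but are neither listed nor needed, are in the scene too. Of the things that look like the divider, the larger one is meant.

How it is judged:
By the outcome, as a careful person would: the job done as asked, in the order asked, and still so for the second after the job is handed in, while the arm keeps its last pose, push and grip.
It also fails if it takes over 69 s, if anything falls off the work surface, if the arm or the gripper's body presses on something with over 40 N, if the wrist force passes 120 N, or if a joint passes its speed limit or range.

## Working session

There is one attempt and no reset: what is moved stays moved. The work goes in short steps, Python scripts to look and compute and a tool call to move; the robot and the scene stay as the last step left them, time stands still between calls to the robot, and variables do not carry over. Pictures are saved under pics/ and viewed, at most 10 in all, crops included, and the job is handed in when it is done.

Besides the shell and the picture viewer there is one more tool, called as name(argument=value, ...) on one line, values as JSON. drive_tool: Moves the arm, as the interface text tells. Its arguments: {"type":"object","properties":{"moves":{"type":"array","items":{"type":"number"}},"grip_force":{"type":"number"}},"required":["moves"]}

```bash
mkdir -p pics; cat > h.py <<'E'
import numpy as np, cv2, pickle
from plant import robot
from scipy.spatial.transform import Rotation as Ro
def shot(n,f=None):
    c=robot.read_camera(n)
    if f: cv2.imwrite(f'pics/{f}.png',c['color'][...,::-1]); pickle.dump(c,open(f'pics/{f}.pkl','wb'))
    return c
def load(f): return pickle.load(open(f'pics/{f}.pkl','rb'))
def ray(c,u,v):
    d=np.linalg.inv(c['mtx'])@np.array([u,v,1.]); o=-c['R'].T@c['t']; return o,c['R'].T@d
def atz(c,u,v,z):
    o,d=ray(c,u,v); return o+d*(z-o[2])/d[2]
def cloud(c):
    h,w=c['depth'].shape; v,u=np.mgrid[:h,:w]; K=c['mtx']; d=c['depth']
    P=np.stack([(u-K[0,2])/K[0,0]*d,(v-K[1,2])/K[1,1]*d,d],-1)
    return (P-c['t'])@c['R']
E
python3 - <<'E'
from h import *
a=shot('scene','s0');b=shot('top','t0')
cv2.imwrite('pics/t0b.png',cv2.resize(b['color'][...,::-1],(800,600),interpolation=cv2.INTER_CUBIC))
s=robot.read_state();print(s['t'],s['tool_pos'],s['orientation'],s['opening'],robot.grasp_offset)
print(-b['R'].T@b['t'],b['mtx'][0,0])
E
```

```text
0.1 [ 0.18460356 -0.57067492  0.40378314] [-3.10158016e+00 -4.89073649e-01  1.76552696e-04] 0.09251859533124897 0.1673
[ 0.29650444 -0.00249966  1.20338161] 437.5591655692037
```

View pics/t0b.png

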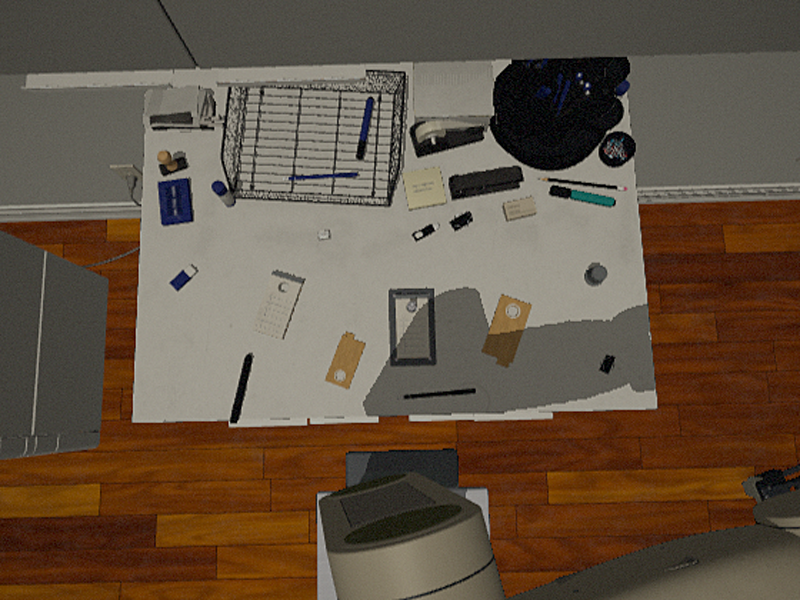

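View pics/s0.png

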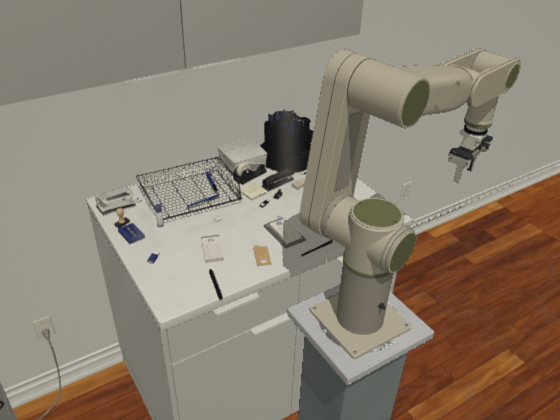

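The top view (800x600) shows the binder at (412,327) with its post near (412,303). The upper pad is at (280,303), grey strip at the top, and the cap at (596,272).
There are two divider look-alikes, a brown board at (345,360) and another at (508,330). The right one looks larger, so I'll measure both and confirm in a crop.

```bash
python3 - <<'E'
from h import *
c=load('t0'); im=c['color']
hsv=cv2.cvtColor(im,cv2.COLOR_RGB2HSV)
P=cloud(c)
for n,(u,v),z in [('binder',(412,327),.022),('post',(412,303),.06),('pad',(280,303),.014),('padhole',(283,287),.014),('divR',(508,330),.005),('divRhole',(513,311),.005),('divL',(345,360),.005),('cap',(596,272),.038)]:
    print(n,atz(c,u*.7,v*.7,z).round(3),P[int(v*.7),int(u*.7)].round(3))
m=((hsv[...,0]>8)&(hsv[...,0]<25)&(hsv[...,1]>70)).astype(np.uint8); m[:190]=0;m[285:]=0;m[:,:200]=0;m[:,400:]=0
m=cv2.morphologyEx(m,cv2.MORPH_CLOSE,np.ones((3,3)))
for k in cv2.findContours(m,0,2)[0]:
    if cv2.contourArea(k)>80:
        q=np.array([atz(c,*p[0],.005)[:2] for p in k]).astype(np.float32)
        r=cv2.minAreaRect(q); print(np.round(r[0],3),np.round(r[1],3),r[2])
cv2.imwrite('pics/crop1.png',cv2.resize(im[185:285,160:440,::-1],(784,280),interpolation=cv2.INTER_CUBIC))
E
```

```text
binder [ 0.452 -0.03   0.022] [ 0.454 -0.029  0.023]
post [ 0.492 -0.03   0.06 ] [ 0.493 -0.029  0.055]
pad [0.507 0.224 0.014] [0.507 0.223 0.016]
padhole [0.538 0.218 0.014] [0.543 0.221 0.001]
divR [ 0.443 -0.215  0.005] [ 0.446 -0.214  0.004]
divRhole [ 0.48  -0.227  0.005] [ 0.482 -0.227  0.003]
divL [0.394 0.1   0.005] [0.397 0.101 0.005]
cap [ 0.546 -0.382  0.038] [ 0.546 -0.38   0.043]
[0.396 0.099] [0.048 0.103] 68.4039306640625
[ 0.443 -0.21 ] [0.063 0.133] 68.39012145996094
```

View pics/crop1.png

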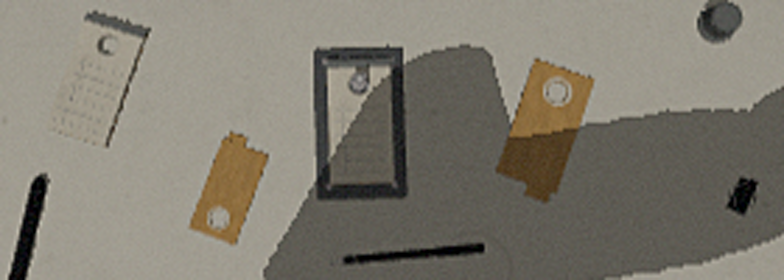

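The crop shows boards at (230,190), about 48x103 mm with tab, and at (545,130), about 63x133 mm with tab. 120 + tab x 62 mm matches the right one, which is also the larger, so that is the divider, with its yaw about -21.6°. I'll move above it.

drive_tool(moves=[93,44.5,-33,0,0,0,0,93,44.5,-33,0,0,0,0,93,44.5,-33,0,0,0,0,93,44.5,-33,0,0,0,0,93,44.5,-33,0,0,0,0,93,44.5,-33,0,0,0,0,93,44.5,-33,0,0,0,0,93,44.5,-33,0,0,0,0])

```text
t: 0.9
tool_pos: [0.4177, -0.2434, 0.4045]
orientation: [-3.103, -0.489, 0.0]
force: [-0.0, -1.1, -0.0]
opening: 0.0929
gripper_force: 0.0
```

drive_tool(moves=[93,0,0,10,0,0,8,93,0,0,10,0,0,8,93,0,0,10,0,0,8,93,0,0,10,0,0,8,93,0,0,10,0,0,8,93,0,0,0,0,0,0,93,0,0,0,0,0,0])

```text
t: 1.6
tool_pos: [0.4169, -0.2452, 0.3545]
orientation: [-3.084, 0.595, 0.001]
force: [0.5, -0.7, -0.1]
opening: 0.0928
gripper_force: 0.0
```

```bash
cat >> h.py <<'E'
def st():
    s=robot.read_state(); R=Ro.from_rotvec(s['orientation']).as_matrix()
    print('t',round(s['t'],2),'g',(s['tool_pos']+R[:,2]*.1673).round(4),'yaw',np.degrees(np.arctan2(R[1,0],R[0,0])).round(2),'tilt',R[:2,2].round(4),'op',round(s['opening'],4),'F',s['force'].round(1),'gf',round(s['gripper_force'],1))
    return s,R
def go(p,yaw):
    s,R=st(); d=R.T@(np.array(p)-s['tool_pos']-R[:,2]*.1673)*1000
    print('tool shift mm',d.round(1),'turn z deg',round((np.degrees(np.arctan2(R[1,0],R[0,0]))-yaw+90)%180-90,2))
def rect(c,m,z,amin=800):
    out=[]
    for k in cv2.findContours(m.astype(np.uint8),0,1)[0]:
        if cv2.contourArea(k)>amin:
            q=np.array([atz(c,*p[0],z)[:2] for p in k]); r=cv2.minAreaRect((q*1000).astype(np.float32)); out.append(r); print('rect mm',np.round(r[0],1),np.round(r[1],1),round(r[2],2))
    return out
E
python3 - <<'E'
from h import *
st(); c=shot('wrist','w1'); print((-c['R'].T@c['t']).round(3),c['mtx'].round(1)[0],c['R'].round(2)); b=shot('top','t1')
E
```

```text
t 1.6 g [ 0.4168 -0.2451  0.1872] yaw -21.83 tilt [-0.0008  0.0006] op 0.0928 F [ 0.5 -0.7 -0.1] gf 0.0
[ 0.48  -0.271  0.334] [358.9   0.  281.6] [[-0.37 -0.93 -0.  ]
 [-0.9   0.36  0.24]
 [-0.23  0.09 -0.97]]
```

View pics/w1.png

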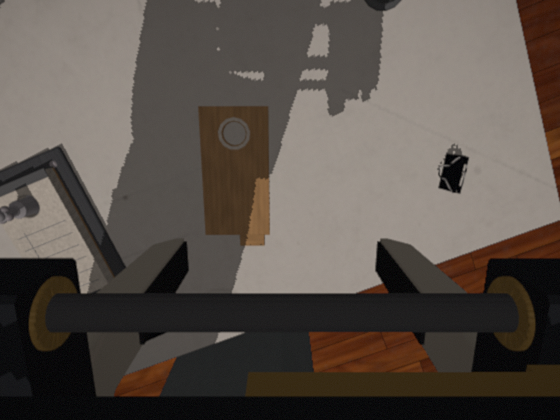

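The wrist view shows the divider in full, with corners about (198,107), (268,107) and (206,234) and the hole at (234,134). The binder's post tip is at about (20,207) on the left.

```bash
cat >> h.py <<'E'
def brown(c):
    hsv=cv2.cvtColor(c['color'],cv2.COLOR_RGB2HSV); P=cloud(c)
    m=((hsv[...,0]>6)&(hsv[...,0]<25)&(hsv[...,1]>90)&(abs(P[...,2])<.05)).astype(np.uint8)
    return cv2.morphologyEx(cv2.morphologyEx(m,cv2.MORPH_CLOSE,np.ones((5,5))),cv2.MORPH_OPEN,np.ones((7,7)))
E
python3 - <<'E'
from h import *
c=load('w1'); m=brown(c); m[255:]=0
hs=cv2.cvtColor(c['color'],cv2.COLOR_RGB2HSV); print(hs[180,230],hs[200,262],hs[134,234],hs[120,222])
rect(c,m,.005)
m2=m.copy(); m2[:,:]=0; m2[:230]=m[:230]; 
P=cloud(c); print(P[170:230:20,230,2])
for q in [(198,107),(268,107),(206,234),(269,235),(234,134)]: print(atz(c,*q,.005).round(4))
print('post',atz(c,20,207,.06).round(4))
t=load('t0'); o1,d1=ray(c,234,134); o2,d2=ray(t,513.5*.7,311*.7)
A=np.stack([d1,-d2],1); k=np.linalg.lstsq(A,o2-o1,rcond=None)[0]; print('tri',o1+d1*k[0],o2+d2*k[1])
E
```

```text
[ 15 137  69] [ 15 129 134] [10 27 84] [ 16 136  75]
rect mm [ 444.  -209.8] [ 61.4 129.3] 68.27
[0.00404435 0.00470696 0.00406304]
[ 0.5148 -0.2049  0.005 ]
[ 0.4917 -0.2624  0.005 ]
[ 0.4047 -0.1618  0.005 ]
[ 0.3811 -0.2178  0.005 ]
[ 0.4814 -0.225   0.005 ]
post [ 0.4925 -0.0533  0.06  ]
tri [ 0.48138884 -0.22576389  0.01018838] [ 0.47927423 -0.22672706  0.01004549]
```

drive_tool(moves=[93,4.1,-10.7,36,0,0,0,93,4.1,-10.7,36,0,0,0,93,4.1,-10.7,36,0,0,0,93,4.2,-10.5,36,0,0,0,93,0,0,0,0,0,0,93,0,0,0,0,0,0])

```text
t: 2.3
tool_pos: [0.4484, -0.2121, 0.2112]
orientation: [-3.084, 0.598, 0.002]
force: [-0.3, -0.7, 0.6]
opening: 0.0932
gripper_force: 0.0
```

```bash
python3 - <<'E'
from h import *
c=shot('wrist','w2'); go([.448,-.2117,.0205],-21.7)
m=brown(c)
rect(c,m,.005)
E
```

```text
t 2.35 g [ 0.4492 -0.2129  0.0452] yaw -22.01 tilt [ 0.0014 -0.0011] op 0.0933 F [ 0.5 -0.1  1.1] gf 0.0
tool shift mm [-1.6 -0.7 24.7] turn z deg -0.31
rect mm [ 390.7 -188.6] [61.2 15.5] 68.0
rect mm [ 462.9 -217.4] [61.5 88.8] 68.19
```

View pics/w2.png

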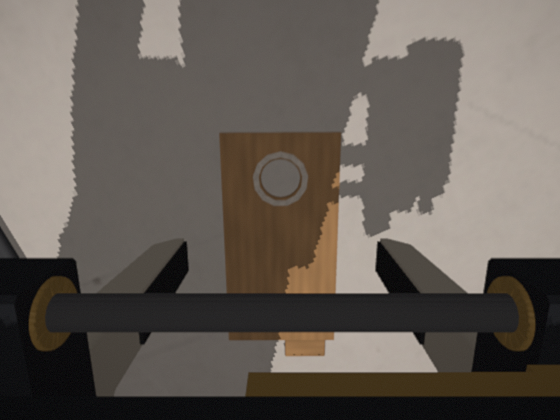

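The hover view is centred, with the divider between the fingers and the hole at (280,179). I'll lower, close and lift.

drive_tool(moves=[93,-1,-0.5,10,0,0,0,93,-0.5,0,8,0,0,0,93,0,0,5,0,0,0,93,0,0,1.5,0,0,0,93,0,0,0,0,0,0])

```text
t: 2.85
tool_pos: [0.447, -0.2111, 0.1864]
orientation: [-3.083, 0.602, 0.001]
force: [-2.5, 1.0, 3.9]
opening: 0.0933
gripper_force: 1.8
```

drive_tool(moves=[55,0,0,0,0,0,0,55,0,0,0,0,0,0,55,0,0,0,0,0,0,55,0,0,0,0,0,0,55,0,0,0,0,0,0,55,0,0,0,0,0,0], grip_force=20)

```text
t: 3.45
tool_pos: [0.4473, -0.2111, 0.1864]
orientation: [3.083, -0.602, 0.001]
force: [0.4, -0.3, 3.2]
opening: 0.0618
gripper_force: 20.3
```

```bash
python3 - <<'E'
from h import *
st()
E
```

```text
t 3.45 g [ 0.4473 -0.2111  0.0191] yaw -22.08 tilt [ 0.0003 -0.0002] op 0.0618 F [ 0.4 -0.3  3.2] gf 20.3
```

drive_tool(moves=[55,0,0,-20,0,0,0,55,0,0,-40,0,0,0,55,-7.5,-24,-40,0,0,0,55,-7.5,-24,0,0,0,0,55,-7.5,-24,0,0,0,0,55,-7.5,-24,0,0,0,0])

```text
t: 4.05
tool_pos: [0.4553, -0.1099, 0.2864]
orientation: [3.083, -0.602, 0.0]
force: [-1.5, 0.7, -0.1]
opening: 0.0613
gripper_force: 20.0
```

drive_tool(moves=[55,0,0,0,0,0,-7.3,55,0,0,0,0,0,-7.3,55,0,0,0,0,0,-7.3,55,0,0,0,0,0,0,55,0,0,0,0,0,0])

```text
t: 4.55
tool_pos: [0.4553, -0.1107, 0.2859]
orientation: [-3.141, 0.011, 0.001]
force: [0.1, 0.6, 0.2]
opening: 0.0611
gripper_force: 20.0
```

```bash
python3 - <<'E'
from h import *
st(); c=shot('wrist','w3'); shot('top','t3')
E
```

```text
t 4.55 g [ 0.4552 -0.1107  0.1186] yaw -0.4 tilt [-0.0006  0.0002] op 0.0611 F [0.1 0.6 0.2] gf 20.0
```

View pics/w3.png

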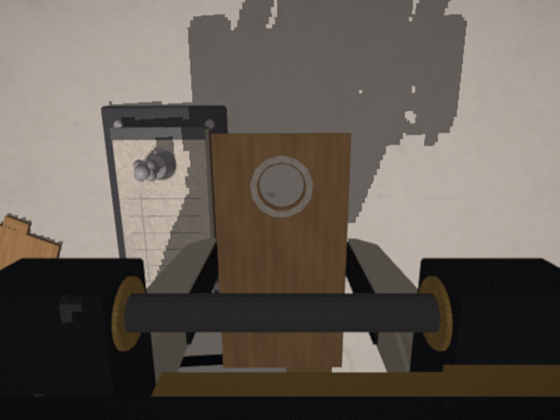

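The board is held squarely, hole ring centre at (281,186). The binder's post tip is at about (141,173) and the plate's far edge runs (104,108)-(226,106).

```bash
python3 - <<'E'
from h import *
c=load('w3'); P=cloud(c); s,R=st()
m=(P[...,2]>.035)&(P[...,2]<.075); m[:,205:]=0; m[:125]=0;m[220:]=0; m[:,:120]=0
q=P[m]; print(m.sum(), q.min(0),q.max(0), np.median(q[q[:,2]>.054],0))
v,u=np.nonzero(m&(P[...,2]>.055)); print('tip px',u.mean(),v.mean(), atz(c,u.mean(),v.mean(),.058).round(4))
# hole ring: bright low-sat on board
hs=cv2.cvtColor(c['color'],cv2.COLOR_RGB2HSV); g=((hs[...,1]<80)&(hs[...,2]>60)).astype(np.uint8); w=np.zeros_like(g); w[152:222,240:325]=g[152:222,240:325]
k=max(cv2.findContours(w,0,1)[0],key=cv2.contourArea); e=cv2.fitEllipse(k); print('ring',e)
zb=np.median(P[240:280,240:320,2]); print('board z',zb)
for z in (.100,.105): print('hole',atz(c,*e[0],z).round(4))
# board edges, plate edges
for z,pts in ((.105,[(211,134),(351,134)]),(.008,[(104,109),(226,107),(120,270)])):
    for p in pts: print(z,atz(c,*p,z).round(4))
t=load('t3'); T=cloud(t); 
mt=(T[...,2]>.045)&(T[...,2]<.07)&(abs(T[...,0]-.49)<.03)&(abs(T[...,1]+.03)<.025); print('top post',T[mt].mean(0),mt.sum())
im=cv2.cvtColor(load('t0')['color'],cv2.COLOR_RGB2GRAY); 
h0=cv2.cvtColor(load('t0')['color'],cv2.COLOR_RGB2HSV); d=(h0[...,2]<75).astype(np.uint8); d[:195]=0; d[262:]=0; d[:,:262]=0; d[:,312:]=0
T0=load('t0'); rect(T0,d,.008,200)
# pad region by depth (top cam)
Z=cloud(T0); mp=(Z[...,2]>.014)&(Z[...,2]<.035)&(abs(Z[...,0]-.452)<.09)&(abs(Z[...,1]+.03)<.06); print(mp.sum()); rect(T0,mp,.022,200)
E
```

```text
t 4.65 g [ 0.4553 -0.1108  0.1188] yaw -0.35 tilt [-0.0003  0.0001] op 0.0616 F [-0.3  0.  -0.4] gf 20.0
643 [ 0.48559331 -0.03754491  0.03502937] [ 0.49987246 -0.02276979  0.0602593 ] [ 0.49296926 -0.03023736  0.0577628 ]
tip px 141.35828877005346 171.27807486631016 [ 0.4927 -0.0302  0.058 ]
ring ((281.0409851074219, 186.17527770996094), (60.67860794067383, 61.808597564697266), 81.6709213256836)
board z 0.1040290444310465
hole [ 0.4914 -0.1116  0.1   ]
hole [ 0.4923 -0.1116  0.105 ]
0.105 [ 0.5159 -0.081   0.105 ]
0.105 [ 0.5154 -0.1425  0.105 ]
0.008 [0.529 0.011 0.008]
0.008 [ 0.5296 -0.0736  0.008 ]
0.008 [0.4085 0.0141 0.008 ]
top post [nan nan nan] 0
rect mm [454.6 -29.6] [ 88.4 150.6] 89.78
994
rect mm [454.9 -28.8] [ 65.2 121.2] 87.98<stdin>:15: RuntimeWarning: Mean of empty slice.
  ret = um.true_divide(
```

drive_tool(moves=[55,0,-20,0,0,0,-0.4,55,0,-30,0,0,0,0,55,0,-31.4,0,0,0,0,55,0,0,12,0,0,0,55,0,0,15,0,0,0,55,0,0,6,0,0,0,55,0,0,0,0,0,0,55,0,0,0,0,0,0])

```text
t: 5.45
tool_pos: [0.4553, -0.0299, 0.2534]
orientation: [3.142, 0.004, -0.0]
force: [0.4, -0.7, -0.0]
opening: 0.0617
gripper_force: 20.0
```

```bash
python3 - <<'E'
from h import *
st(); c=shot('wrist','w4')
a=c['color'][150:290,200:360,::-1]; cv2.imwrite('pics/w4c.png',cv2.resize(a,(640,560),interpolation=cv2.INTER_CUBIC))
E
```

```text
t 5.45 g [ 0.4553 -0.0299  0.0861] yaw 0.15 tilt [-0.0002 -0.    ] op 0.0617 F [ 0.4 -0.7 -0. ] gf 20.0
```

View pics/w4c.png

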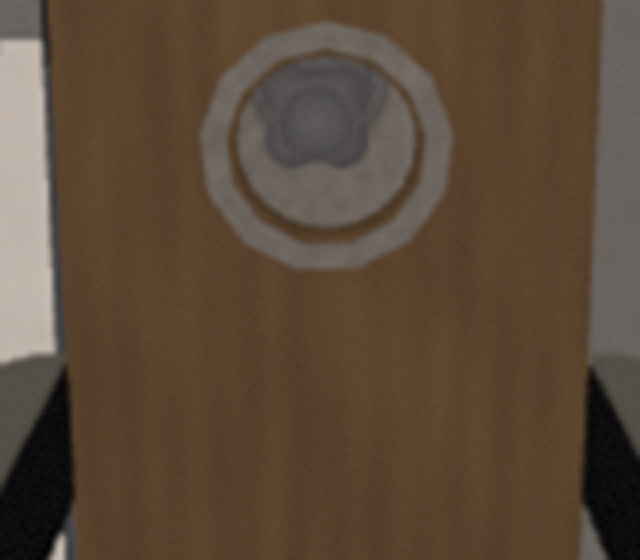

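The close-up shows the tip centre at crop (318,120), px (279.5,180), and the hole ring centre at (326,146), px (281.5,186.5). I'll compare the two at their own heights.

```bash
python3 - <<'E'
from h import *
c=load('w4')
print(atz(c,279.5,180,.0585).round(4),atz(c,281.5,186.5,.0718).round(4), atz(c,281.5,186.5,.067).round(4))
E
```

```text
[ 0.4928 -0.0296  0.0585] [ 0.4922 -0.0306  0.0718] [ 0.4912 -0.0306  0.067 ]
```

drive_tool(moves=[55,0.6,-0.9,6,0,0,0,55,0,0,8,0,0,0,55,0,0,8,0,0,0,55,0,0,8,0,0,0,55,0,0,7,0,0,0,55,0,0,5,0,0,0,55,0,0,2,0,0,0,55,0,0,0,0,0,0])

```text
t: 6.3
tool_pos: [0.4558, -0.0284, 0.209]
orientation: [-3.141, -0.006, 0.001]
force: [-0.6, 0.2, -0.4]
opening: 0.0615
gripper_force: 20.0
```

```bash
python3 - <<'E'
from h import *
st()
E
```

```text
t 6.3 g [ 0.4557 -0.0284  0.0417] yaw 0.22 tilt [-0.0004  0.0001] op 0.0615 F [-0.6  0.2 -0.4] gf 20.0
```

drive_tool(moves=[55,0,0,0.8,0,0,0,55,0,0,0,0,0,0,93,0,0,0,0,0,0,93,0,0,0,0,0,0,93,0,0,0,0,0,0,93,0,0,0,0,0,0,93,0,0,0,0,0,0])

```text
t: 7.0
tool_pos: [0.4559, -0.0285, 0.2085]
orientation: [-3.142, -0.006, -0.0]
force: [-0.1, 0.4, -0.6]
opening: 0.0922
gripper_force: 0.0
```

drive_tool(moves=[93,0,0,-10,0,0,0,93,0,0,-30,0,0,0,93,0,0,-40,0,0,0,93,0,0,-40,0,0,0,93,0,0,0,0,0,0,93,0,0,0,0,0,0])

```text
t: 7.6
tool_pos: [0.4563, -0.0285, 0.3303]
orientation: [3.141, 0.006, 0.006]
force: [0.6, -0.1, -0.4]
opening: 0.0927
gripper_force: 0.0
```

```bash
python3 - <<'E'
from h import *
go([.5,.222,.16],-19.5); c=shot('wrist','w5'); P=cloud(c)
m=brown(c);m[260:]=0; rect(c,m,.027)
print(P[200:260:20,240:330:25,2].round(4))
t=load('t0'); Z=cloud(t); mp=(Z[...,2]>.008)&(Z[...,2]<.03)&(abs(Z[...,0]-.507)<.1)&(abs(Z[...,1]-.22)<.08); rect(t,mp,.014,200)
E
```

```text
t 7.6 g [ 0.4569 -0.0286  0.163 ] yaw 0.23 tilt [ 0.0036 -0.0006] op 0.0927 F [ 0.6 -0.1 -0.4] gf 0.0
tool shift mm [  44.  -250.5    3. ] turn z deg 19.73
rect mm [425.4  81.8] [44.2 54.3] 68.12
rect mm [462.5 -29.1] [108.4  62. ] 0.53
[[0.0073 0.027  0.0257 0.0264]
 [0.0079 0.0275 0.0282 0.0266]
 [0.0083 0.0272 0.0273 0.027 ]]
rect mm [504.1 229.6] [ 63.4 121.2] 70.36
```

View pics/w5.png

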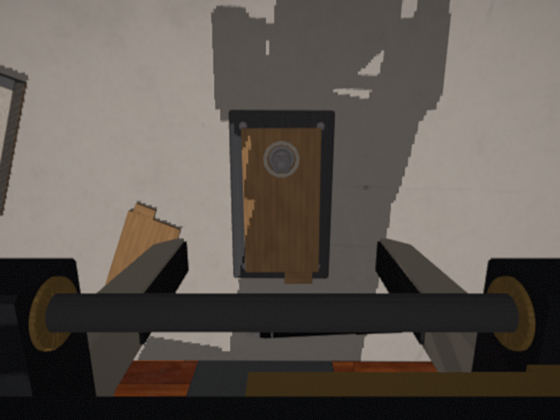

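The divider lies at z=0.027 over the post, hole at (282,159), in line with the plate. Next is the second pad.

drive_tool(moves=[93,8,-43,0,0,0,3.3,93,10.5,-42,0,0,0,3.3,93,12.5,-41,0,0,0,3.3,93,15,-40,0,0,0,3.3,93,17,-39,0,0,0,3.3,93,19.5,-38,0,0,0,3.3,93,0,0,0,0,0,0,93,0,0,0,0,0,0])

```text
t: 8.45
tool_pos: [0.5691, 0.1979, 0.3255]
orientation: [3.094, -0.531, -0.007]
force: [-0.0, -0.5, -0.0]
opening: 0.0929
gripper_force: 0.0
```

```bash
python3 - <<'E'
from h import *
go([.504,.2296,.02],-19.6); c=shot('wrist','w6'); P=cloud(c)
m=(P[...,2]>.007)&(P[...,2]<.03); m[250:]=0
rect(c,m,.014)
print(P[200:250:20,240:330:25,2].round(4))
E
```

```text
t 8.45 g [0.5683 0.1977 0.1582] yaw -19.47 tilt [-0.0049 -0.0014] op 0.0929 F [-0.  -0.5 -0. ] gf 0.0
tool shift mm [-70.7  -9.1 138.4] turn z deg 0.13
rect mm [547.8 215.5] [62.5 36.6] 70.4
rect mm [492.9   1.5] [45.  86.7] 81.26
rect mm [711.6 244.9] [201.6  61.1] 70.47
[[-0.0003 -0.0015  0.0002  0.0008]
 [ 0.0124  0.0127  0.013  -0.001 ]
 [ 0.0137 -0.0005  0.0126 -0.0009]]
```

View pics/w6.png

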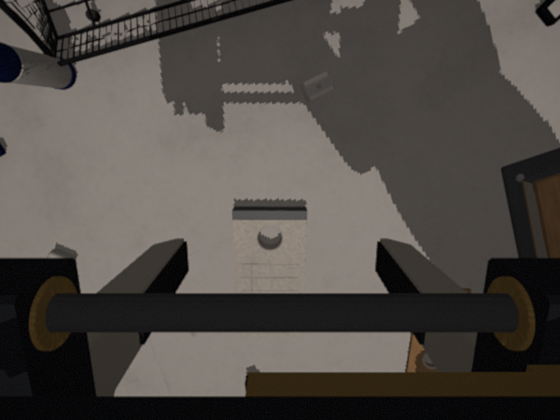

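I overshot in x. The pad is ahead of the fingers, strip at (270,212) and hole at (270,237), so I'll move back and look again from lower.

drive_tool(moves=[93,-34,-5,10,0,0,0,93,-34,-5,20,0,0,0,93,0,0,30,0,0,0,93,0,0,20,0,0,0,93,0,0,0,0,0,0,93,0,0,0,0,0,0])

```text
t: 9.1
tool_pos: [0.5085, 0.2287, 0.2488]
orientation: [3.095, -0.535, -0.001]
force: [-0.0, 0.4, 0.2]
opening: 0.0928
gripper_force: 0.0
```

```bash
python3 - <<'E'
from h import *
c=shot('wrist','w7'); P=cloud(c)
m=(P[...,2]>.007)&(P[...,2]<.03); m[250:]=0; m[:,:190]=0; m[:,370:]=0
r=rect(c,m,.014)
for a in r:
    e=np.array([.942,-.335])*1000*(min(a[1]) if 0 else 0)
s,R=st()
v,u=np.nonzero(m[:240]); print(u.min(),u.max(),v.min())
# hole: deep points within pad
h=(P[...,2]<.006); h[:v.min()+8]=0; h[245:]=0; h[:,:235]=0; h[:,325:]=0
k=max(cv2.findContours(h.astype(np.uint8),0,1)[0],key=cv2.contourArea); print(cv2.boundingRect(k),cv2.contourArea(k))
E
```

```text
rect mm [529.6 221.8] [62.8 71.7] 70.31
t 9.15 g [0.5094 0.2291 0.0825] yaw -19.62 tilt [0.0013 0.0004] op 0.0929 F [ 0.5 -0.8  0.8] gf 0.0
227 333 134
(264, 159, 33, 32) 782.0
```

drive_tool(moves=[93,-2.5,0,15,0,0,0,93,0,0,20,0,0,0,93,0,0,14,0,0,0,93,0,0,8,0,0,0,93,0,0,2.5,0,0,0,93,0,0,0,0,0,0])

```text
t: 9.75
tool_pos: [0.5066, 0.2304, 0.1888]
orientation: [3.096, -0.534, -0.0]
force: [0.3, -0.6, 0.1]
opening: 0.0927
gripper_force: 0.0
```

drive_tool(moves=[55,0,0,0,0,0,0,55,0,0,0,0,0,0,55,0,0,0,0,0,0,55,0,0,0,0,0,0,55,0,0,0,0,0,0,55,0,0,0,0,0,0], grip_force=25)

```text
t: 10.35
tool_pos: [0.5066, 0.2305, 0.1892]
orientation: [-3.096, 0.534, -0.001]
force: [-0.4, -0.7, 2.9]
opening: 0.061
gripper_force: 25.0
```

```bash
python3 - <<'E'
from h import *
st(); go([.456,-.106,.1],0)
E
```

```text
t 10.35 g [0.5067 0.2305 0.0219] yaw -19.58 tilt [0.0004 0.0001] op 0.061 F [-0.4 -0.7  2.9] gf 25.0
t 10.35 g [0.5067 0.2305 0.0219] yaw -19.58 tilt [0.0004 0.0001] op 0.061 F [-0.4 -0.7  2.9] gf 25.0
tool shift mm [ 65.  334.  -78.1] turn z deg -19.58
```

drive_tool(moves=[55,0,0,-20,0,0,0,55,0,0,-40,0,0,0,55,3,37,-40,0,0,0,55,2.5,37.5,0,0,0,0,55,2.5,37.5,0,0,0,0,55,2.5,37.5,0,0,0,0,55,2.5,37.5,0,0,0,0])

```text
t: 11.05
tool_pos: [0.4562, 0.0517, 0.2856]
orientation: [3.096, -0.533, 0.0]
force: [0.1, -1.1, -0.2]
opening: 0.0615
gripper_force: 25.0
```

drive_tool(moves=[55,0,0,0,0,0,-6.6,55,0,0,0,0,0,-6.6,55,0,0,0,0,0,-6.6,55,0,0,0,0,0,0,55,0,0,0,0,0,0])

```text
t: 11.55
tool_pos: [0.4568, 0.0529, 0.2855]
orientation: [3.142, 0.001, -0.0]
force: [0.2, 0.6, -1.4]
opening: 0.0617
gripper_force: 25.0
```

```bash
python3 - <<'E'
from h import *
s,R=st(); c=shot('wrist','w8'); P=cloud(c)
m=(P[...,2]>.037)&(P[...,2]<.07); m[:100]=0;m[250:]=0; m[:,:355]=0; m[:,470:]=0
v,u=np.nonzero(m&(P[...,2]>.0545)); print('tip px',u.mean(),v.mean(),len(u), atz(c,u.mean(),v.mean(),.058).round(4))
mb=(P[...,2]>.105)&(P[...,2]<.125);mb[260:]=0; mb[:, :180]=0; mb[:,380:]=0; r=rect(c,mb,.114)
h=(P[...,2]<.10); 
v,u=np.nonzero(mb); h[:v.min()+15]=0; h[245:]=0; h[:,:235]=0; h[:,325:]=0
k=max(cv2.findContours(h.astype(np.uint8),0,1)[0],key=cv2.contourArea); e=cv2.fitEllipse(k);print(e, atz(c,*e[0],.114).round(4))
cv2.imwrite('pics/w8c.png',cv2.resize(c['color'][90:290,200:480,::-1],(784,560)))
E
```

```text
t 11.55 g [0.4568 0.0529 0.1182] yaw 0.03 tilt [-0.0002 -0.    ] op 0.0617 F [ 0.2  0.6 -1.4] gf 25.0
tip px 419.2783505154639 173.2319587628866 194 [ 0.4926 -0.028   0.058 ]
rect mm [489.7  53. ] [89.6 54.5] 89.96
((281.6407165527344, 189.78695678710938), (39.68877029418945, 43.70330810546875), 89.90230560302734) [0.4942 0.052  0.114 ]
```

View pics/w8c.png

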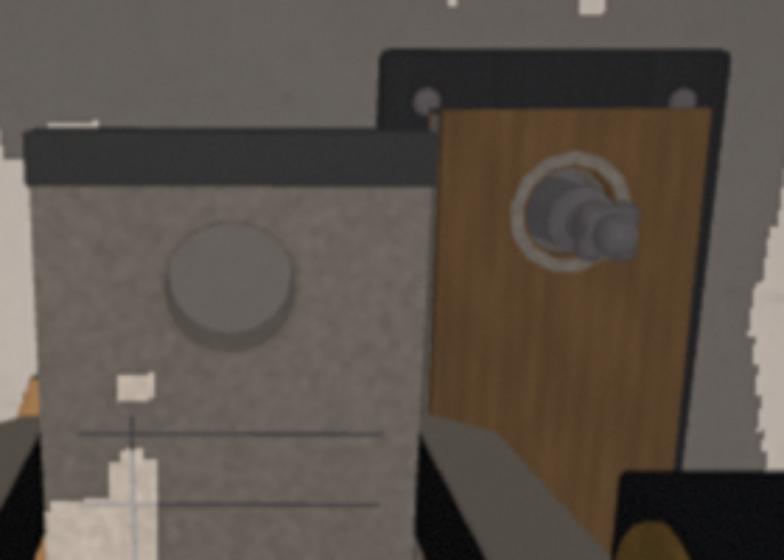

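The crop shows the pad's hole rim centred at crop (230,285), px (282.3,191.7), and the post tip at (615,232), px (419.6,172.9). The edges are parallel.

```bash
python3 - <<'E'
from h import *
c=load('w8'); h=atz(c,282.3,191.7,.1103); p=atz(c,419.4,173.1,.058); print(h,p,p-h)
E
```

```text
[0.49259851 0.05176141 0.1103    ] [ 0.49263544 -0.02801718  0.058     ] [ 3.69303772e-05 -7.97785981e-02 -5.23000000e-02]
```

drive_tool(moves=[55,0,20,0,0,0,0,55,0,30,0,0,0,0,55,0,30.3,0,0,0,0,55,0,0,10,0,0,0,55,0,0,12,0,0,0,55,0,0,6,0,0,0,55,0,0,0,0,0,0,55,0,0,0,0,0,0])

```text
t: 12.4
tool_pos: [0.4571, -0.0266, 0.2572]
orientation: [-3.141, -0.008, 0.001]
force: [0.7, -0.3, 0.3]
opening: 0.0617
gripper_force: 25.0
```

```bash
python3 - <<'E'
from h import *
st(); c=shot('wrist','w9')
a=c['color'][130:270,200:360,::-1]; cv2.imwrite('pics/w9c.png',cv2.resize(a,(640,560),interpolation=cv2.INTER_CUBIC))
E
```

```text
t 12.4 g [ 0.457  -0.0266  0.0899] yaw 0.28 tilt [-0.0009  0.0003] op 0.0617 F [ 0.7 -0.3  0.3] gf 25.0
```

View pics/w9c.png

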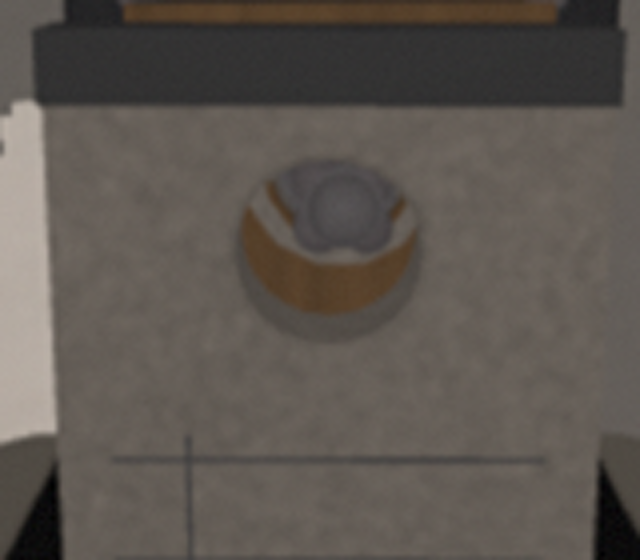

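I've now viewed 11 pictures, one over the limit, so no more viewing: the rest is by numbers. In this one the rim centre is px (282.3,192.4) and the tip px (285.5,182).

```bash
python3 - <<'E'
from h import *
c=load('w9'); h=atz(c,282.2,192.4,.082); p=atz(c,285.5,182,.0585); print(h,p,(p-h)*1000)
E
```

```text
[ 0.4924233  -0.02754721  0.082     ] [ 0.49279964 -0.0292278   0.0585    ] [  0.37633572  -1.68059369 -23.5       ]
```

drive_tool(moves=[55,0.4,1.6,4,0,0,0.2,55,0,0,7,0,0,0,55,0,0,8,0,0,0,55,0,0,8,0,0,0,55,0,0,6,0,0,0,55,0,0,5,0,0,0,55,0,0,2,0,0,0,55,0,0,0,0,0,0])

```text
t: 13.25
tool_pos: [0.4575, -0.029, 0.2172]
orientation: [-3.141, -0.001, 0.001]
force: [0.2, -0.3, -0.8]
opening: 0.0614
gripper_force: 25.0
```

```bash
python3 - <<'E'
from h import *
st()
E
```

```text
t 13.25 g [ 0.4574 -0.029   0.0499] yaw 0.02 tilt [-0.0007  0.0002] op 0.0614 F [ 0.2 -0.3 -0.8] gf 25.0
```

drive_tool(moves=[55,0,0,1,0,0,0,55,0,0,0,0,0,0,93,0,0,0,0,0,0,93,0,0,0,0,0,0,93,0,0,0,0,0,0,93,0,0,0,0,0,0,93,0,0,0,0,0,0])

```text
t: 13.95
tool_pos: [0.4577, -0.029, 0.2166]
orientation: [-3.142, -0.001, -0.0]
force: [-0.3, -0.1, 0.1]
opening: 0.0922
gripper_force: 0.0
```

drive_tool(moves=[93,0,0,-10,0,0,0,93,0,0,-30,0,0,0,93,0,0,-40,0,0,0,93,0,0,-40,0,0,0,93,0,0,0,0,0,0,93,0,0,0,0,0,0])

```text
t: 14.55
tool_pos: [0.4581, -0.0291, 0.3385]
orientation: [3.141, 0.001, 0.006]
force: [-0.2, -0.0, -0.1]
opening: 0.0929
gripper_force: 0.0
```

```bash
python3 - <<'E'
from h import *
go([.52,-.381,.17],0); c=shot('wrist','w10'); P=cloud(c)
m=(P[...,2]>.035)&(P[...,2]<.05); m[265:]=0; m[:,:190]=0; m[:,370:]=0; rect(c,m,.041)
print(P[180:260:20,250:320:20,2].round(4))
q=(P[...,2]>.05)&(P[...,2]<.07);q[250:]=0; q[:,:190]=0; q[:,370:]=0; v,u=np.nonzero(q&(P[...,2]>.0545)); print('tip',len(u),atz(c,u.mean(),v.mean(),.058).round(4))
t=shot('top','t10'); T=cloud(load('t0')); m=(T[...,2]>.02)&(T[...,2]<.06)&(abs(T[...,0]-.546)<.04)&(abs(T[...,1]+.381)<.04); v,u=np.nonzero(m); print('cap',m.sum(),u.mean(),v.mean(),atz(t,u.mean(),v.mean(),.038).round(4),np.median(T[m],0))
E
```

```text
t 14.55 g [ 0.4587 -0.0292  0.1712] yaw 0.02 tilt [ 0.0035 -0.0006] op 0.0929 F [-0.2 -0.  -0.1] gf 0.0
tool shift mm [ 61.2 351.9   1.6] turn z deg 0.02
rect mm [463.  -29.9] [ 63.1 109.5] 89.94
[[0.0399 0.0408 0.0406 0.0407]
 [0.041  0.0414 0.0389 0.04  ]
 [0.0395 0.0398 0.0405 0.0402]
 [0.0407 0.0398 0.0414 0.0413]]
tip 122 [ 0.4928 -0.0291  0.058 ]
cap 117 418.35042735042737 191.47008547008548 [ 0.5426 -0.3852  0.038 ] [ 0.54316986 -0.38577268  0.03860653]
```

The second pad is flat (top ~0.0405) and in line. Next is the cap.

drive_tool(moves=[93,8,44.5,0,0,0,0,93,8,44.5,0,0,0,0,93,8,44.5,0,0,0,0,93,8,44.5,0,0,0,0,93,8,44.5,0,0,0,0,93,8,44.5,0,0,0,0,93,8,44.5,0,0,0,0,93,8,44.5,0,0,0,0])

```text
t: 15.45
tool_pos: [0.5213, -0.3865, 0.3341]
orientation: [-3.139, -0.0, 0.004]
force: [0.2, 0.1, 0.5]
opening: 0.093
gripper_force: 0.0
```

drive_tool(moves=[93,0,0,20,0,0,0,93,0,0,0,0,0,0,93,0,0,0,0,0,0])

```text
t: 15.75
tool_pos: [0.5211, -0.3841, 0.3142]
orientation: [-3.138, -0.001, 0.006]
force: [-0.4, 0.8, -0.5]
opening: 0.0933
gripper_force: 0.0
```

```bash
cat >> h.py <<'E'
def blob(c,z0,z1,xy,r):
    P=cloud(c); m=(P[...,2]>z0)&(P[...,2]<z1)&(np.hypot(P[...,0]-xy[0],P[...,1]-xy[1])<r)
    q=P[m]
    if len(q)<5: print('none'); return m
    (x,y),rad=cv2.minEnclosingCircle((q[:,:2]*1000).astype(np.float32)); v,u=np.nonzero(m)
    print('blob',len(q),'mean',q.mean(0).round(4),'circ',round(x,1),round(y,1),round(rad,1),'px',u.min(),u.max(),v.min(),v.max()); return m
E
python3 - <<'E'
from h import *
c=shot('wrist','w11'); blob(c,.033,.045,(.543,-.385),.04); blob(c,.015,.045,(.543,-.385),.04); go([.543,-.385,.05],0)
E
```

```text
blob 1300 mean [ 0.5465 -0.3878  0.0372] circ 546.0 -387.9 15.3 px 267 308 155 196
blob 1417 mean [ 0.5473 -0.3878  0.0362] circ 546.1 -388.0 15.6 px 266 308 152 196
t 15.8 g [ 0.5212 -0.3837  0.1483] yaw 0.06 tilt [-0.0019  0.0019] op 0.0931 F [-0.4  0.2  0.6] gf 0.0
tool shift mm [21.9  1.5 98.2] turn z deg 0.06
```

drive_tool(moves=[93,12.5,2,20,0,0,0,93,12.5,2,30,0,0,0,93,0,0,30,0,0,0,93,0,0,20,0,0,0,93,0,0,12,0,0,0,93,0,0,7,0,0,0,93,0,0,0,0,0,0,93,0,0,0,0,0,0])

```text
t: 16.6
tool_pos: [0.5473, -0.3892, 0.1992]
orientation: [3.14, 0.001, 0.003]
force: [0.7, -0.5, -0.3]
opening: 0.0932
gripper_force: 0.0
```

```bash
python3 - <<'E'
from h import *
c=shot('wrist','w12'); blob(c,.030,.045,(.546,-.388),.025); go([.546,-.388,.028],0)
E
```

```text
blob 2735 mean [ 0.5512 -0.388   0.0367] circ 546.8 -387.9 15.4 px 242 311 245 292
t 16.65 g [ 0.5477 -0.3896  0.0321] yaw 0.02 tilt [ 0.002  -0.0016] op 0.0928 F [ 0.  -0.2  0.8] gf 0.0
tool shift mm [-1.7 -1.6  4.1] turn z deg 0.02
```

drive_tool(moves=[93,-0.8,-1.5,2,0,0,0,93,0,0,2,0,0,0,20,0,0,0,0,0,0,20,0,0,0,0,0,0,20,0,0,0,0,0,0,20,0,0,0,0,0,0,20,0,0,0,0,0,0,20,0,0,0,0,0,0], grip_force=45)

```text
t: 17.45
tool_pos: [0.546, -0.3875, 0.1936]
orientation: [-3.142, -0.001, 0.0]
force: [-0.0, 0.5, -0.3]
opening: 0.0497
gripper_force: 0.0
```

drive_tool(moves=[20,0,0,0,0,0,0,20,0,0,0,0,0,0,20,0,0,0,0,0,0], grip_force=55)

```text
t: 17.75
tool_pos: [0.546, -0.3875, 0.1936]
orientation: [3.142, 0.001, 0.0]
force: [0.4, -0.4, -0.8]
opening: 0.0298
gripper_force: 55.0
```

```bash
python3 - <<'E'
from h import *
go([.4928,-.0291,.12],0); c=shot('wrist','w13'); blob(c,.030,.045,(.546,-.388),.025)
E
```

```text
t 17.75 g [ 0.546  -0.3875  0.0263] yaw 0.02 tilt [ 0. -0.] op 0.0298 F [ 0.4 -0.4 -0.8] gf 55.0
tool shift mm [ -53.1 -358.4  -93.7] turn z deg 0.02
blob 3536 mean [ 0.5524 -0.3881  0.0369] circ 556.1 -388.0 22.8 px 222 339 245 292
```

drive_tool(moves=[20,0,0,-20,0,0,0,20,0,0,-40,0,0,0,20,-8,-40,-40,0,0,0,20,-9,-45,0,0,0,0,20,-9,-45,0,0,0,0,20,-9,-45,0,0,0,0,20,-9,-45,0,0,0,0,20,-9,-45,0,0,0,0])

```text
t: 18.6
tool_pos: [0.4932, -0.1258, 0.2887]
orientation: [3.142, 0.0, 0.001]
force: [0.0, 0.2, 0.8]
opening: 0.0302
gripper_force: 55.0
```

drive_tool(moves=[20,0,-30,0,0,0,0,20,0,-20,0,0,0,0,20,0,0,0,0,0,0,20,0,0,0,0,0,0])

```text
t: 19.0
tool_pos: [0.4939, -0.0775, 0.2888]
orientation: [3.141, 0.003, 0.001]
force: [0.0, -0.5, 0.0]
opening: 0.0304
gripper_force: 55.0
```

```bash
python3 - <<'E'
from h import *
s,R=st(); c=shot('wrist','w14'); g=s['tool_pos']+R[:,2]*.1673
blob(c,.0545,.065,(.4925,-.029),.02); P=cloud(c)
q=(P[...,2]>.0545)&(P[...,2]<.065)&(np.hypot(P[...,0]-.4925,P[...,1]+.029)<.02); v,u=np.nonzero(q); print(atz(c,u.mean(),v.mean(),.058).round(4))
blob(c,g[2]-.0263+.030,g[2]-.0263+.045,g[:2],.016); go([.4924,-.0288,.1],0)
E
```

```text
t 19.0 g [ 0.494  -0.0776  0.1215] yaw 0.09 tilt [ 0.0004 -0.0005] op 0.0304 F [ 0.  -0.5  0. ] gf 55.0
blob 167 mean [ 0.4932 -0.0296  0.0578] circ 492.9 -29.3 4.8 px 196 210 223 238
[ 0.4933 -0.0297  0.058 ]
blob 2850 mean [ 0.4997 -0.078   0.1319] circ 495.1 -77.9 15.8 px 243 320 245 292
t 19.05 g [ 0.494  -0.0781  0.1214] yaw 0.03 tilt [ 0.0003 -0.0005] op 0.0302 F [ 0.1 -0.   0.1] gf 55.0
tool shift mm [ -1.6 -49.3  21.4] turn z deg 0.03
```

drive_tool(moves=[20,-1.7,-25,0,0,0,0,20,0,-23.8,0,0,0,0,20,0,0,15,0,0,0,20,0,0,12,0,0,0,20,0,0,4,0,0,0,20,0,0,0,0,0,0,20,0,0,0,0,0,0], grip_force=60)

```text
t: 19.75
tool_pos: [0.4922, -0.0294, 0.2575]
orientation: [3.142, -0.001, -0.001]
force: [0.0, -0.6, 0.3]
opening: 0.03
gripper_force: 60.0
```

```bash
python3 - <<'E'
from h import *
st()
E
```

```text
t 19.75 g [ 0.4921 -0.0294  0.0902] yaw -0.04 tilt [-0.0004 -0.    ] op 0.03 F [ 0.  -0.6  0.3] gf 60.0
```

drive_tool(moves=[20,0,0,2,0,0,0,20,0,0,1.5,0,0,0,20,0,0,1.5,0,0,0,20,0,0,0,0,0,0])

```text
t: 20.15
tool_pos: [0.4921, -0.0286, 0.2525]
orientation: [3.142, 0.001, -0.0]
force: [-0.1, -0.2, 0.2]
opening: 0.0299
gripper_force: 60.0
```

drive_tool(moves=[20,0,0,1.5,0,0,0,20,0,0,1.5,0,0,0,20,0,0,1.5,0,0,0,20,0,0,0,0,0,0])

```text
t: 20.55
tool_pos: [0.492, -0.0286, 0.2478]
orientation: [-3.142, -0.001, 0.001]
force: [-0.2, 0.7, -0.3]
opening: 0.0296
gripper_force: 60.0
```

The cap passes over the tip without side force. I'll keep going down into the balls.

drive_tool(moves=[20,0,0,1.5,0,0,0,20,0,0,1,0,0,0,20,0,0,1,0,0,0,20,0,0,1,0,0,0,20,0,0,0,0,0,0])

```text
t: 21.05
tool_pos: [0.4925, -0.0286, 0.2445]
orientation: [-3.141, -0.001, -0.001]
force: [-2.8, 1.1, 7.3]
opening: 0.03
gripper_force: 60.0
```

drive_tool(moves=[20,0,0,1,0,0,0,20,0,0,1,0,0,0,20,0,0,1,0,0,0,20,0,0,1,0,0,0,20,0,0,0,0,0,0])

```text
t: 21.55
tool_pos: [0.4917, -0.0285, 0.2384]
orientation: [-3.141, -0.001, 0.002]
force: [3.4, 0.6, -12.5]
opening: 0.0303
gripper_force: 60.0
```

drive_tool(moves=[20,0.3,0,1,0,0,0,20,0,0,1,0,0,0,20,0,0,1,0,0,0,20,0,0,1,0,0,0,20,0,0,0,0,0,0])

```text
t: 22.05
tool_pos: [0.4926, -0.0288, 0.2359]
orientation: [3.141, 0.0, 0.001]
force: [0.5, 0.5, 1.2]
opening: 0.0301
gripper_force: 60.0
```

drive_tool(moves=[20,0,0,0.5,0,0,0,20,0,0,0,0,0,0])

```text
t: 22.25
tool_pos: [0.4925, -0.0287, 0.2353]
orientation: [3.142, 0.001, 0.0]
force: [-0.2, -0.3, 0.0]
opening: 0.0301
gripper_force: 60.0
```

drive_tool(moves=[20,0,0,0.7,0,0,0,20,0,0,0.5,0,0,0,20,0,0,0,0,0,0])

```text
t: 22.55
tool_pos: [0.4926, -0.0287, 0.2345]
orientation: [3.141, 0.001, 0.001]
force: [-2.7, 0.6, 5.0]
opening: 0.0299
gripper_force: 60.0
```

drive_tool(moves=[20,0,0,0.6,0,0,0,20,0,0,0,0,0,0,20,0,0,0,0,0,0])

```text
t: 22.85
tool_pos: [0.4926, -0.0287, 0.2345]
orientation: [3.141, 0.001, 0.001]
force: [-5.2, 1.0, 11.8]
opening: 0.0297
gripper_force: 60.0
```

drive_tool(moves=[20,-0.3,0,0.6,0,0,0,20,0,0,0.5,0,0,0,20,0,0,0,0,0,0,20,0,0,0,0,0,0,20,0,0,0,0,0,0])

```text
t: 23.35
tool_pos: [0.4926, -0.0287, 0.2344]
orientation: [3.141, 0.001, 0.002]
force: [-8.9, 0.8, 20.8]
opening: 0.0302
gripper_force: 60.0
```

```bash
python3 - <<'E'
from h import *
st(); c=shot('wrist','w15'); P=cloud(c); st()
blob(c,.07,.09,(.4925,-.029),.02)
m=(P[...,2]>.036)&(P[...,2]<.046)&(abs(P[...,0]-.5)<.07)&(abs(P[...,1]+.029)<.05); m[:,:225]=0; m[:,335:]=0; print('pad z near',np.median(P[...,2][m]),m.sum())
E
```

```text
t 23.35 g [ 0.4928 -0.0288  0.0671] yaw 0.03 tilt [ 0.001  -0.0002] op 0.0302 F [-8.9  0.8 20.8] gf 60.0
t 23.4 g [ 0.4928 -0.0287  0.0671] yaw 0.03 tilt [ 0.001  -0.0002] op 0.0297 F [-10.4   0.9  20.4] gf 60.0
blob 3271 mean [ 0.4988 -0.0293  0.0779] circ 497.0 -29.1 18.1 px 236 325 244 292
pad z near 0.0406319863833178 5946
```

drive_tool(moves=[20,-0.5,0,0.3,0,0,0,20,-0.3,0,0.3,0,0,0,20,0,0,0,0,0,0,20,0,0,0,0,0,0,20,0,0,0,0,0,0,20,0,0,0,0,0,0])

```text
t: 24.0
tool_pos: [0.4923, -0.0287, 0.2344]
orientation: [3.141, 0.001, 0.004]
force: [-8.5, 2.1, 21.8]
opening: 0.0303
gripper_force: 60.0
```

```bash
python3 - <<'E'
from h import *
s,_=st(); c=shot('wrist','w16'); blob(c,.07,.09,(.4925,-.029),.02)
t=shot('top','t16'); print(s['wrist_torque'].round(2))
P=cloud(t); m=(P[...,2]>.03)&(P[...,2]<.05)&(abs(P[...,0]-.457)<.08)&(abs(P[...,1]+.03)<.05); print(m.sum())
E
```

```text
t 24.0 g [ 0.4927 -0.0287  0.0671] yaw 0.03 tilt [ 0.0026 -0.0003] op 0.0303 F [-8.5  2.1 21.8] gf 60.0
blob 3274 mean [ 0.4987 -0.0292  0.0779] circ 496.7 -29.0 18.1 px 235 325 245 292
[0.42 1.53 0.04]
697
```

The cap is home (top at 0.078, seated at the hard stop), held at 60 N and pressed with a steady ~22 N. I'll hand it in.

```bash
python3 -c "
from plant import robot
print(robot.close_job())"
```

```text
the job is handed in; nothing more can be done
None
```

The job is handed in at about 24 s: divider and second pad are flat on the post, and the cap is clicked home, held at 60 N and pressed down with about 22 N; I viewed 11 pictures, one over the limit of 10.

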